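# Dial open the lockout lock and present it at the pump isolator's hasp

### The arm

A 6-joint arm with a two-finger parallel gripper is mounted at the origin on the work surface. World frame = base frame: x ahead of the robot, y to its left, z up, the work surface at z = 0. Lengths are in m, angles in rad, forces in N, time in s.
With the tool pointing down it reaches from about 0.275 to 0.85 m from the base axis. Payload 19 kg.
Tool frame: the origin (TCP) lies midway between the tips of the shut fingers; the grasp point (between the pads) lies manip.grip_point_offset behind it (manip.grip_point_offset is the distance from the TCP to the grasp point, in m); z points along the fingers, y is the direction in which the jaws open and shut (so a half turn about z gives the same grasp; the last joint's range is limited). The gripper opens to 85 mm and grips with 20 to 120 N. Pads are 22 mm wide; open, the fingers measure 114 mm over their backs; the gripper's body (76 mm by 85 mm) begins 54 mm behind the grasp point. The pads swing forward as they close: fully open they stand 13 mm farther back than shut.
Start: joints at [-1.391, 0.15, 1.437, -0, 1.554, -0.134], TCP at [0.177, -0.547, 0.231] pointing down, gripper open.
Joint ranges: [-2.8, 2.8], [-0.68, 2.1], [0.12, 2.68], [-1.39, 4.53], [0.16, 2.79], [-2.81, 2.81]. Speed limits (rad/s): [1.89, 1.89, 2.22, 3.01, 3.01, 3.01].

### API

Orientations are given as a unit quaternion [x, y, z, w].
In Python, from station import manip gives the robot as it stands. Calls block until the motion is done:
- manip.reach(position, orientation): joint-space move of the TCP to a pose.
- manip.move_l(position, attitude=None, max_speed=0.15, force_limit=None): straight line of the TCP; attitude=None keeps the orientation; max_speed is the mean speed in m/s. With force_limit (N) it stops when the force on the tool has changed by that much, and returns True; else False.
- manip.goto_joints(angles): joint-space move.
- manip.release() and manip.grab(): open the fingers fully, or close them until they stop; the grip force is fixed at half the most.
- manip.hold(seconds).
- manip.ik(position, orientation): joint angles nearest the present ones, or None.
- manip.capture(name): name is "side" or "top"; returns the picture (400x640x3 uint8, blue, green, red); there is no depth.
- manip.camera_info(name): a dict with "intrinsics" (3x3 intrinsics, pixels), "k1" (the pictures are not rectified: a ray, as slopes to the right and down, at radius r is drawn at 1 + k1 r^2 times it, then the intrinsics apply), "extrinsics" (4x4, takes a point from camera to world coordinates). Camera axes: x right, y up, looking along -z (the intrinsics and any distortion apply to the point x, -y, -z); pixel columns grow to the right and rows downward; lengths in m; the calibration is good to about 2 mm. A picture is of the moment at which its call begins. camera_info takes no time and is no camera call.
A pose or a line that the arm cannot do raises manip.Unreachable and nothing moves.
- manip.job_done(): hands the job in, once; it reports no verdict.
Readings, each from a call of its own:
- manip.get_time_s(): time.
- manip.get_joint_pos(): joint angles.
- manip.get_qd(): joint speeds.
- manip.get_tau(): joint torques, N m.
- manip.get_position(): TCP position.
- manip.get_tcp_rot(): TCP orientation.
- manip.get_force(): force on the tool from outside, world axes, zero at the start.
- manip.get_torque(): the same for the moment, N m.
- manip.get_width(): finger opening in m.
Only numpy, scipy, OpenCV 4.12 (cv2) and the standard library are available. Lean on these libraries where they do the work, as an engineer would, in place of code of your own. Each camera call takes 0.05 s, during which the arm holds its last target. There are 200 camera calls.

### The job

Get the red lockout padlock ready for locking off the pump: lay it flat, dial up, in the black pocket of the grey tray with its shackle out through the pocket's open end, turn the dial right (clockwise) to one o'clock and stop, then left back to eleven o'clock, and pull the shackle fully open. Then lift the open lock out and hold it out, dial still up and shackle first, a few centimetres in front of the steel hasp tab on the isolator without touching the isolator, and finish while holding it there. Do not drop the lock, and leave everything else where it is.

Things in the scene. Friction and masses are not known exactly. Their poses are not given: they have to be found in the camera images.
- lock_center (a point): centre of the padlock's red case: 56 mm long (x), 54 wide (y), 24 thick (z), 0.3 kg. It lies flat on the bench, dial up. x points to the shackle, z up out of the dial face; the underside is 12 mm below. The white face on top, concentric with the case, has 12 marks like a clock; twelve is the red mark at the shackle end
- lock_dial_grip (a point): middle of the dial's grip bar, on the dial's axis, 25 mm above lock_center; its axes are the lock's and do not turn with the dial. The black dial is a disc of radius 21 mm, 6 mm thick, lying on the case; across it stands a flat-sided bar 36 mm long, 12 wide, 14 high (30 to 44 mm above the underside), along the lock's x at twelve o'clock; its white-striped end is the pointer
- dial (a joint): rad, relative to the case: 0 at twelve o'clock, clockwise positive (one +0.524, eleven -0.524); starts near ten or eleven. It clicks and holds at each hour (about 0.07 N m). Turning right past about twelve carries along an inner wheel, which stays where the dial leaves it: over 0.17 past one it is spoilt, and needs nearly a full turn left and a new approach to one from the left
- shackle (a joint): m, drawn out of the case along the lock's x: 0 shut, 0.012 fully open (stop). Locked, with 1 mm play, until the dial has been right to one and then left to eleven, each within 0.17 rad; then it draws out against about 5 N of friction and stays where it is left. When out, it blocks the dial
- shackle_grip (a point): middle between the shackle's straight legs, 54 mm from lock_center towards +x when shut, at half the case's thickness; moves with the shackle, axes as the lock's. The shackle is a U of 8 mm round steel bar; its legs run along the lock's x, 40 mm over their outsides, straight from 28 to 62 mm from lock_center when shut. Can be gripped across both legs
- shackle_bow (a point): middle of the bow (far end) of the shackle on the bar's centre line, 73 mm from lock_center towards +x when shut; moves with the shackle; axes as the lock's
- tray_pocket (a point): centre of the floor of the black lock pocket in the fixed grey tray, 14 mm above the bench. x points to the pocket's open end, where the shackle goes, z up. The case fits with 2 mm to spare on each side: seated, lock_center is 12 mm above this point and the lock's x lies along this x
- tray: fixed grey tray 180 (x) by 280 (y) mm, origin under its centre, axes as tray_pocket's; floor 6 mm, rim and two dividers 20 mm high, dividers 68 mm either side of the pocket's centre. Pocket walls reach 32 mm above the bench: end wall at -x; corner walls that leave the middle 40 mm of each side open for fingers; at +x two shoulders, 46 mm apart, 35 mm past its centre, that hold the case back
- isolator_eye (a point): centre of the hole of the isolator's steel hasp tab, 120 mm above the bench. x points into the isolator's box, z up. The tab is flat and level, 30 mm wide; it sticks out of the box by 42 mm, its outer edge 15 mm before the hole's centre
- isolator: fixed grey electrical box 90 mm wide, 145 mm high (two black glands on top reach 173 mm) on a steel foot; origin under the foot, axes as isolator_eye's. Its front faces -x, with a yellow plate and, below the hasp tab, a red rotary handle that sticks out less than the tab
- hasp: scissor lockout hasp with red handle, 115 by 48 mm and 8 mm thick, lying in the tray's compartment on the pocket's +y side; origin at its underside
- clamp: red breaker lockout clamp, 75 by 26 mm, 29 mm high, lying in the tray's compartment on the -y side; origin at its underside
- spanner: flat steel spanner 130 mm long lying on the bench; origin at its underside
- column: steel chromatography column 190 mm long, 20 mm thick, lying on the bench; origin at its underside
- amber_bottle: amber bottle, 60 mm diameter, 110 mm high; origin at its underside
- beaker: glass beaker, 68 mm diameter, 90 mm high; origin at its underside
- vial_rack: blue rack of small vials, 60 by 130 mm, 39 mm high; origin at its underside

How it is judged:
On the way, in this order (a step that is already met when the one before it is completed fails the run):
1. the lock lies flat in the tray's pocket, dial up, shackle out through the open end, let go (x of lock_center in the frame of tray_pocket between -0.005 and 0.005 m and y of lock_center in the frame of tray_pocket between -0.005 and 0.005 m and z of lock_center in the frame of tray_pocket between 0.009 and 0.015 m and angle between lock_center's own z axis and vertical below 0.1 rad and angle between the x axis of lock_center and the x axis of tray_pocket, either way round below 0.13 rad and x of shackle_bow in the frame of tray_pocket above 0.05 m and contact force between lock and the fingers below 0.2 N), for 0.15 s.
2. in the pocket, the dial is brought right to one o'clock (x of lock_center in the frame of tray_pocket between -0.005 and 0.005 m and y of lock_center in the frame of tray_pocket between -0.005 and 0.005 m and z of lock_center in the frame of tray_pocket between 0.009 and 0.015 m and angle between lock_center's own z axis and vertical below 0.1 rad and angle between the x axis of lock_center and the x axis of tray_pocket, either way round below 0.13 rad and x of shackle_bow in the frame of tray_pocket above 0.05 m and value of joint dial between 0.344 and 0.704 rad), for 0.1 s.
3. still in the pocket, the dial is brought back left to eleven o'clock (x of lock_center in the frame of tray_pocket between -0.005 and 0.005 m and y of lock_center in the frame of tray_pocket between -0.005 and 0.005 m and z of lock_center in the frame of tray_pocket between 0.009 and 0.015 m and angle between lock_center's own z axis and vertical below 0.1 rad and angle between the x axis of lock_center and the x axis of tray_pocket, either way round below 0.13 rad and x of shackle_bow in the frame of tray_pocket above 0.05 m and value of joint dial between -0.704 and -0.344 rad), for 0.1 s.
4. the shackle is pulled fully open (value of joint shackle above 0.0095 m), for 0.1 s.
At the end, for the whole second after the job is handed in: lock held in the fingers, still, shackle 8 mm or more out, dial up and shackle pointing at the isolator (each within 0.5 rad), bow within 90 mm of the hasp hole, case in front of it and over 70 mm above the bench, touching neither isolator nor tray; other loose things within 30 mm (value of joint shackle above 0.008 m and distance between shackle_bow and isolator_eye below 0.09 m and x of lock_center in the frame of isolator_eye below -0.06 m and angle between the x axis of lock_center and the x axis of isolator_eye, either way round below 0.5 rad and angle between lock_center's own z axis and vertical below 0.5 rad and height (world z) of lock_center above 0.07 m and contact force between lock and the fingers above 0.5 N and contact force between lock and isolator below 0.3 N and contact force between lock and tray below 0.1 N and linear speed of lock below 0.03 m/s and distance of each of hasp, clamp, spanner, column, amber_bottle, beaker, vial_rack from where it was at the start of the episode below 0.03 m); the arm keeps its last pose, push and grip.
It fails at once if the lock is dropped (falls faster than 0.5 m/s with no finger on it) (contact force between lock and the fingers below 0.05 N and linear speed of lock above 0.5 m/s).
It fails at once if the lock is knocked against the isolator (over 5 N) (contact force between lock and isolator above 5 N).
It fails at once if another loose thing is shifted by more than 30 mm (distance of any of hasp, clamp, spanner, column, amber_bottle, beaker, vial_rack from where it was at the start of the episode above 0.03 m).
It also fails if it takes over 72 s, if anything falls off the work surface, if the arm or the gripper's body presses on something with over 40 N, if the wrist force passes 120 N, or if a joint passes its speed limit or range.

## Working session

There is one attempt and no reset: what is moved stays moved. The work goes in short steps, each a Python script; the robot and the scene stay as the last script left them, time stands still between calls to the robot, and variables do not carry over. Pictures are saved under pics/ and viewed, about 8 in all and at most 12, crops included, and the job is handed in when it is done.

```bash
mkdir -p pics
python3 - <<'E'
from station import manip
import cv2
for n in("top","side"):
    im=manip.capture(n); cv2.imwrite(f"pics/{n}0.png",im); c=manip.camera_info(n); print(n,c)
print(manip.grip_point_offset,manip.get_tcp_rot(),manip.get_time_s())
E
```

```text
top {'intrinsics': array([[472.2046956 ,   0.        , 327.32886712],
       [  0.        , 472.2046956 , 202.47328944],
       [  0.        ,   0.        ,   1.        ]]), 'k1': 0.033502350085967185, 'extrinsics': array([[ 0.02025136,  0.99264831, -0.11932821,  0.38936711],
       [-0.99927199,  0.0239558 ,  0.02969175,  0.07290416],
       [ 0.03233206,  0.11864004,  0.99241079,  1.38192156],
       [ 0.        ,  0.        ,  0.        ,  1.        ]])}
side {'intrinsics': array([[429.83740102,   0.        , 317.72901801],
       [  0.        , 429.83740102, 198.19849682],
       [  0.        ,   0.        ,   1.        ]]), 'k1': -0.005527673704656204, 'extrinsics': array([[ 0.99838503,  0.0215829 , -0.05255006,  0.47625134],
       [-0.0557272 ,  0.55178501, -0.83212246, -0.90956537],
       [ 0.01103672,  0.83370707,  0.55209664,  0.73923505],
       [ 0.        ,  0.        ,  0.        ,  1.        ]])}
0.0187 [ 9.87719817e-01  1.56234690e-01 -6.14600777e-07 -5.32942379e-04] 0.1
```

View pics/top0.png

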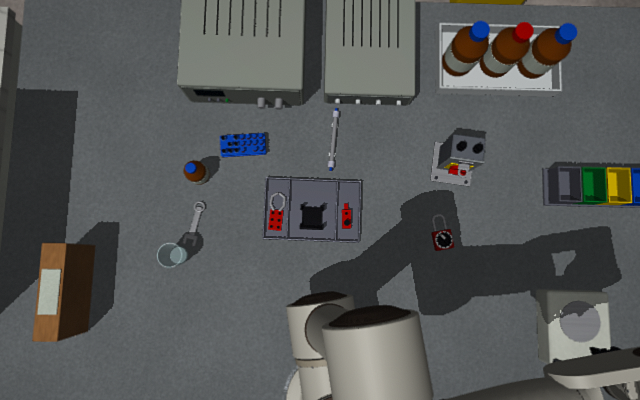

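View pics/side0.png

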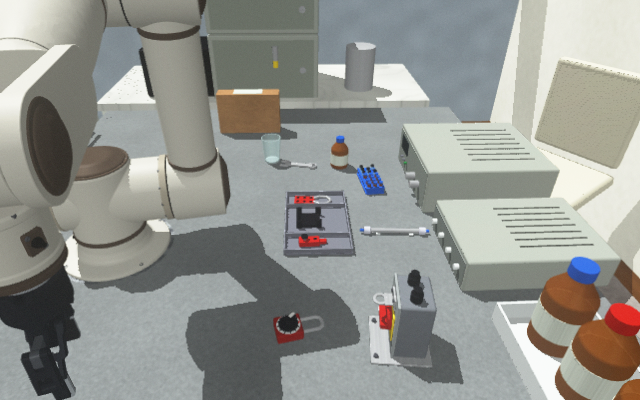

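```bash
cat > h.py <<'E'
import numpy as np, cv2
from scipy.spatial.transform import Rotation as R
from station import manip
def proj(n,P):
    c=manip.camera_info(n);T=np.linalg.inv(c['extrinsics']);q=np.atleast_2d(P)@T[:3,:3].T+T[:3,3]
    s=np.c_[q[:,0],-q[:,1]]/-q[:,2:]; s=s*(1+c['k1']*(s**2).sum(1,keepdims=True))
    K=c['intrinsics'];return s*K[0,0]+K[:2,2]
def unproj(n,uv,z):
    c=manip.camera_info(n);K=c['intrinsics']
    d=(np.array(uv,float)-K[:2,2])/K[0,0];s=d.copy()
    for _ in range(9): s=d/(1+c['k1']*(s@s))
    E=c['extrinsics'];v=E[:3,:3]@[s[0],-s[1],-1];o=E[:3,3];return o+v*(z-o[2])/v[2]
def crop(im,x,y,w,h,k,step=10):
    a=cv2.resize(im[y:y+h,x:x+w],None,fx=k,fy=k,interpolation=cv2.INTER_CUBIC)
    for i in range(-x%step,w,step):
        cv2.line(a,(i*k+k//2,0),(i*k+k//2,5),(0,255,255),1);cv2.putText(a,str(x+i),(i*k-8,15),0,.33,(0,255,255),1)
    for j in range(-y%step,h,step):
        cv2.line(a,(0,j*k+k//2),(5,j*k+k//2),(0,255,255),1);cv2.putText(a,str(y+j),(6,j*k+k//2+4),0,.33,(0,255,255),1)
    return a
def montage(rows,f):
    rs=[]
    for r in rows:
        H=max(a.shape[0] for a in r); rs.append(np.hstack([cv2.copyMakeBorder(a,0,H-a.shape[0],0,4,0) for a in r]))
    W=max(a.shape[1] for a in rs); m=np.vstack([cv2.copyMakeBorder(a,0,4,0,W-a.shape[1],0) for a in rs]);print(m.shape);cv2.imwrite(f,m)
E
python3 - <<'E'
from h import *
t=cv2.imread('pics/top0.png');s=cv2.imread('pics/side0.png')
montage([[crop(t,420,205,45,55,6),crop(t,260,172,106,72,5)][:2]+[],[crop(t,425,125,65,65,4),crop(s,265,300,68,50,4),crop(s,365,265,66,66,4)]][:2],'pics/m1.png')
E
```

```text
(632, 808, 3)
```

View pics/m1.png

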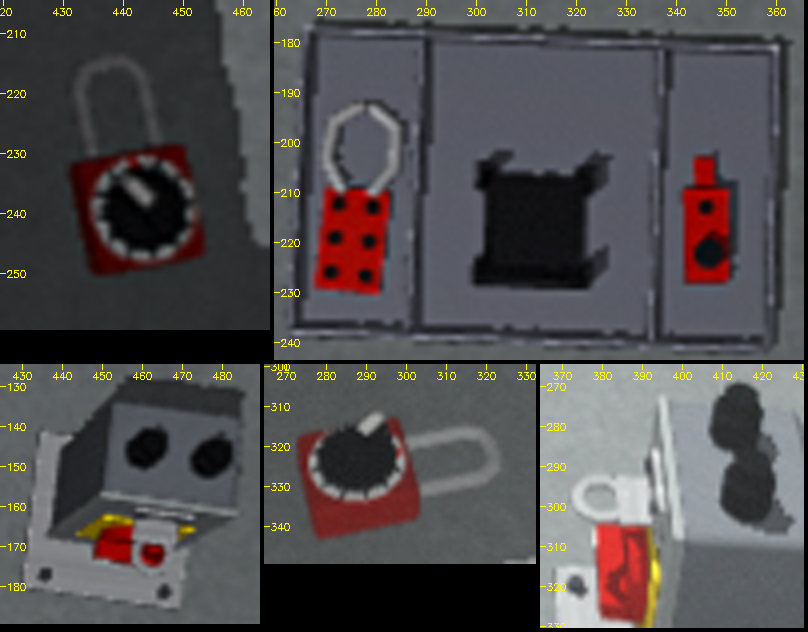

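```bash
cat > fit.py <<'E'
from h import *
from scipy.optimize import least_squares
def fit(obs,x0,yaw_only=None):
    # obs: list (cam, body pt, uv); params x,y,yaw ; z known (0)
    def P(p,b): 
        c,s=np.cos(p[2]),np.sin(p[2]);return np.array([p[0]+c*b[0]-s*b[1],p[1]+s*b[0]+c*b[1],b[2]])
    f=lambda p:np.concatenate([(proj(n,P(p,b))[0]-uv) for n,b,uv in obs])
    r=least_squares(f,x0,loss='soft_l1');return r.x,f(r.x).reshape(-1,2)
E
python3 - <<'E'
from fit import *
np.set_printoptions(precision=4,suppress=True)
h=.028;w=.027
lock=[('top',(h,w,.024),(431.2,232)),('top',(h,-w,.024),(449.5,229)),('top',(-h,-w,.012),(453.7,246.5)),('top',(-h,w,.024),(435.3,250.3)),('top',(.077,0,.012),(438.2,214)),
('side',(-h,w,.024),(273,318)),('side',(-h,-w,0),(278.3,343)),('side',(h,-w,0),(303.3,338.3)),('side',(.077,0,.012),(323.5,323))]
for o in('top','side',''):
    p,r=fit([q for q in lock if o in q[0]],[.3,-.25,0]);print('lock',o,p);
print(r)
tr=[('top',(.09,.14,.02),(265.7,176.5)),('top',(.09,-.14,.02),(361.7,180)),('top',(-.09,-.14,.02),(360.3,241.2)),('top',(-.09,.14,.02),(263.1,238.1))]
p,r=fit(tr,[.4,.1,0]);print('tray',p,r)
print('divider mid',unproj('top',(312.8,209),.02))
# eye triangulate
from scipy.optimize import least_squares as L
a,b=np.array((462.6,171.8)),np.array((378.8,297.8))
for n,uv in(('top',a),('side',b)):print('eye',n,unproj(n,uv,.12))
e=unproj('top',(425+105/4,125+(493-364)/4),.145)-unproj('top',(425+235/4,125+(515-364)/4),.145);print('front edge +y dir',e,np.arctan2(-e[0],e[1]))
g=lambda im:(255*(im/255.)**.5).astype('uint8')
t=g(cv2.imread('pics/top0.png'));s=g(cv2.imread('pics/side0.png'))
montage([[crop(t,294,196,36,38,11,5),crop(s,283,185,72,72,5)],[crop(t,428,208,30,46,4),crop(t,445,155,30,25,6),crop(s,368,270,40,40,4)]],'pics/m2.png')
E
```

```text
lock top [ 0.4529 -0.3038  0.1836]
lock side [ 0.4559 -0.3039  0.1668]
lock  [ 0.4549 -0.3039  0.178 ]
[[ 0.8503 -1.2764]
 [ 0.8049 -1.1523]
 [-0.9723  0.637 ]
 [ 0.3221 -0.3483]
 [-1.2276 -0.969 ]
 [-0.6119 -1.6536]
 [-1.5142  1.2799]
 [ 0.1479  0.9745]
 [-0.2582 -1.7368]]
tray [ 0.5339  0.0737 -0.01  ] [[ 0.1207 -0.132 ]
 [-0.0059 -0.2322]
 [ 0.0541  0.1574]
 [-0.1662  0.1922]]
divider mid [0.5331 0.0739 0.02  ]
eye top [ 0.6344 -0.3327  0.12  ]
eye side [ 0.634  -0.3299  0.12  ]
front edge +y dir [0.0128 0.0874 0.    ] -0.14558392205632717
(610, 764, 3)
```

View pics/m2.png

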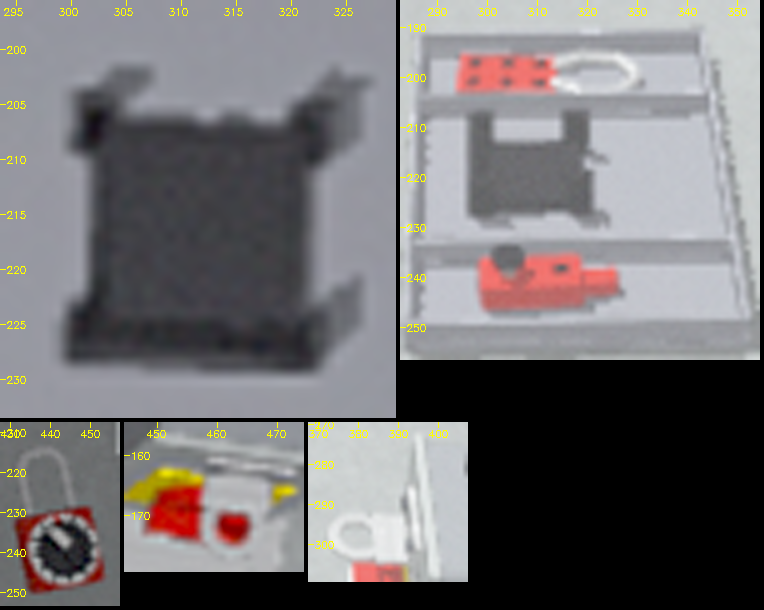

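Run:
```python
from h import *
np.set_printoptions(precision=4,suppress=True)
for nm,n,uv,z in[('endwall inner top','top',(311,224.7),.032),('endwall outer base','top',(311,228.8),.006),('outer at top z','top',(311,228.8),.032),('floor front','top',(311,206.7),.014),('shoulder outer top L','top',(302,203.7),.032),('shoulder inner top','top',(302,209.7),.032),('shoulder inner R','top',(322,210.3),.032),
 ('floor L','top',(302,215),.014),('floor R','top',(321.7,216),.014),('outer L bot','top',(299.3,228.5),.032),('outer R bot','top',(322.8,229),.032),('outer L top','top',(300.1,204.5),.032),
 ('S endwall outer','side',(296.2,220),.032),('S +x outer near','side',(321,216),.032),('S far shoulder +x','side',(320.5,207),.032),('S far endwall','side',(296.2,207),.032),('S near base','side',(305,227.5),.006),('S tray left','side',(287,191),.02)]:
    P=unproj(n,uv,z); d=P-[.5339,.0737,0];print(nm,P[:2],d[:2])
```

```text
endwall inner top [0.4865 0.0779] [-0.0474  0.0042]
endwall outer base [0.4764 0.0778] [-0.0575  0.0041]
outer at top z [0.4748 0.0777] [-0.0591  0.004 ]
floor front [0.5403 0.0793] [0.0064 0.0056]
shoulder outer top L [0.5464 0.1053] [0.0125 0.0316]
shoulder inner top [0.529  0.1048] [-0.0049  0.0311]
shoulder inner R [0.5287 0.0474] [-0.0052 -0.0263]
floor L [0.5154 0.1048] [-0.0185  0.0311]
floor R [0.5138 0.0475] [-0.0201 -0.0262]
outer L bot [0.4749 0.1111] [-0.059   0.0374]
outer R bot [0.475  0.0439] [-0.0589 -0.0298]
outer L top [0.5439 0.1107] [0.01  0.037]
S endwall outer [0.478  0.0497] [-0.0559 -0.024 ]
S +x outer near [0.5477 0.0657] [ 0.0138 -0.008 ]
S far shoulder +x [0.549  0.1101] [0.0151 0.0364]
S far endwall [0.4789 0.1128] [-0.055   0.0391]
S near base [0.5021 0.0486] [-0.0318 -0.0251]
S tray left [0.4516 0.2186] [-0.0823  0.1449]
```

```bash
cat >> h.py <<'E'
def q(yaw): return (R.from_euler('z',yaw)*R.from_euler('x',np.pi)).as_quat()
np.set_printoptions(precision=4,suppress=True)
def st(m=''): print(m,'t',round(manip.get_time_s(),2),'p',manip.get_position(),'w',round(manip.get_width(),4),'F',manip.get_force())
E
python3 - <<'E'
from h import *
a=unproj('top',(443.6,239.3),.026);b=unproj('side',(287.9,322.9),.025);print(a,b)
c=(a+b)/2;yaw=.178
print(manip.ik([.512,.0765,.1],q(-.01)),manip.ik([c[0],c[1],.004],q(yaw)))
manip.reach([c[0],c[1],.09],q(yaw));st()
print(manip.move_l([c[0],c[1],.004],max_speed=.1,force_limit=15));st()
manip.grab();st('grab')
manip.move_l([c[0],c[1],.12],max_speed=.1);st('up')
cv2.imwrite('pics/s1.png',manip.capture('side'));cv2.imwrite('pics/t1.png',manip.capture('top'))
E
```

```text
[ 0.4536 -0.3052  0.026 ] [ 0.4556 -0.3023  0.025 ]
[-0.0006  0.1145  1.7511 -0.      1.276   1.5802] [-0.73    0.278   1.7733 -0.      1.0903  0.6628]
 t 1.57 p [ 0.4544 -0.3046  0.0904] w 0.0853 F [-0.2706 -0.018   0.041 ]
False
 t 2.58 p [ 0.4549 -0.304   0.0046] w 0.0851 F [ 0.4764 -0.0002 -0.5106]
grab t 3.0 p [ 0.4549 -0.304   0.0049] w 0.0525 F [-2.3416  1.5218  9.1938]
up t 4.31 p [ 0.4543 -0.3035  0.1193] w 0.0524 F [-0.242  -0.4705 -2.7398]
```

Run:
```python
from h import *
manip.reach([.512,.0765,.12],q(-.01));manip.move_l([.512,.0765,.055],max_speed=.1);manip.hold(.3);st()
t=manip.capture('top');s=manip.capture('side');cv2.imwrite('pics/t2.png',t);cv2.imwrite('pics/s2.png',s)
g=lambda im:(255*(im/255.)**.5).astype('uint8')
montage([[crop(g(t),290,165,50,70,7),crop(g(s),283,165,72,72,6)]],'pics/m3.png')
```

```text
t 6.94 p [0.5122 0.0765 0.0554] w 0.0527 F [-0.1073 -0.4854 -3.3232]
(494, 790, 3)
```

View pics/m3.png

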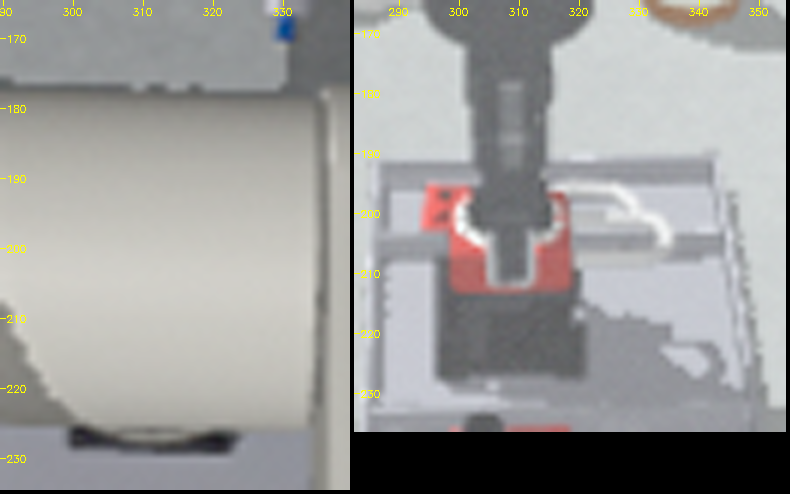

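Run:
```python
from h import *
for nm,uv,z in[('lockL',(298.3,213.1),.0503),('lockR',(318.8,213.1),.0503),('pockL base',(296.4,227.2),.006),('pockR base',(321.1,226.8),.006)]:print(nm,unproj('side',uv,z))
# before-image black silhouette of the pocket in the top image, grey threshold
im=cv2.cvtColor(cv2.imread('pics/top0.png'),6).astype(float)
for r in(213,216,219):print('row',r,im[r,296:328].astype(int))
for c in(308,311,314):print('col',c,im[198:234,c].astype(int))
im=cv2.cvtColor(cv2.imread('pics/side0.png'),6).astype(float)
for r in(216,220,222,224):print('srow',r,im[r,291:328].astype(int))
```

```text
lockL [0.4842 0.0566 0.0503]
lockR [0.5406 0.0543 0.0503]
pockL base [0.4781 0.051  0.006 ]
pockR base [0.5474 0.05   0.006 ]
row 213 [93 91 92 92 95 87 34 12 15 18 15 16 18 14 19 16 19 17 15 15 18 16 16 18
 16 19 53 95 93 91 91 92]
row 216 [92 91 91 92 94 87 32 14 14 16 15 18 16 18 16 16 16 18 15 18 17 16 15 16
 15 20 53 93 93 92 90 91]
row 219 [92 92 92 93 95 87 22 14 19 18 15 16 19 16 17 17 17 18 18 17 17 17 17 16
 16 23 58 94 92 91 92 91]
col 308 [90 90 91 92 89 90 94 94 49 15 15 15 17 16 17 18 17 16 16 18 17 19 18 18
 18 18 19 10 10 11 23 48 95 94 94 91]
col 311 [89 89 91 90 89 90 92 91 59 17 13 17 15 17 17 16 18 17 16 14 16 17 17 16
 18 15 18 11  9 11 21 46 96 95 92 92]
col 314 [89 88 91 90 90 90 93 91 50 20 13 16 16 16 17 15 16 16 15 15 19 18 17 17
 18 17 17 11  7  5 22 30 96 96 93 93]
srow 216 [154 153 156 153 153  92  53  41  41  43  46  48  46  46  50  44  46  49
  49  48  47  46  47  47  49  50  48  52  66  96  90  87  86 123 148 155
 153]
srow 220 [152 154 154 154 153  94  53  45  45  46  49  45  46  47  48  45  45  47
  46  51  47  46  48  48  43  44  47  49  45  44  81 141 153 152 154 149
 153]
srow 222 [152 154 151 150 154  88  48  43  42  42  44  47  47  48  49  50  48  46
  47  49  48  48  48  47  50  44  44  43  43  44  83 142 153 152 155 153
 155]
srow 224 [155 152 154 154 156  90  46  39  42  42  40  45  44  48  45  46  46  47
  49  45  46  48  50  49  46  44  41  40  43  40  75 144 152 151 154 156
 155]
```

Run:
```python
from h import *
manip.move_l([.512,.0763,.055],max_speed=.05)
print(manip.move_l([.512,.0763,.0185],max_speed=.04,force_limit=8));st()
s=manip.capture('side');cv2.imwrite('pics/s3.png',s)
```

```text
True
 t 8.15 p [0.5116 0.0763 0.0189] w 0.0525 F [-1.488   0.5252  7.8354]
```

Run:
```python
from h import *
manip.release();st('rel');manip.hold(.3)
manip.move_l([.512,.0763,.15],max_speed=.15)
manip.reach([.35,-.2,.25],q(-.01));st()
t=manip.capture('top');s=manip.capture('side');cv2.imwrite('pics/t4.png',t);cv2.imwrite('pics/s4.png',s)
g=lambda im:(255*(im/255.)**.5).astype('uint8')
montage([[crop(g(t),290,180,45,55,9),crop(g(s),283,180,55,60,7)]],'pics/m4.png')
```

```text
rel t 8.63 p [0.511  0.0763 0.0181] w 0.0855 F [0.1906 0.4302 1.0415]
 t 11.22 p [ 0.3504 -0.1995  0.2496] w 0.085 F [-0.2361  1.1118  0.3885]
(499, 798, 3)
```

View pics/m4.png

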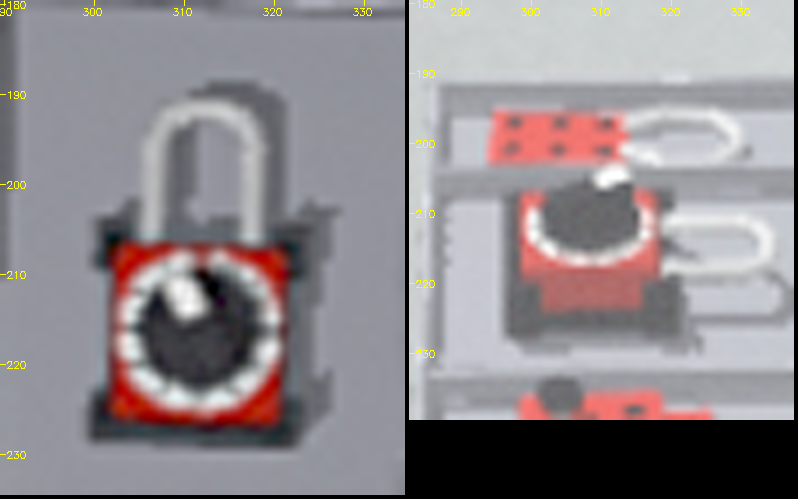

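Run:
```python
from h import *
c=[.5115,.0763];L=-.01
manip.reach([*c,.12],q(L+.524));
print(manip.move_l([*c,.047],max_speed=.08,force_limit=10));st()
manip.grab();st('grab');print(manip.get_torque())
for th in(-.25,.0,.25,.4,.524):
    manip.reach([*c,.047],q(L-th));st(th);print(manip.get_torque(),R.from_quat(manip.get_tcp_rot()).as_euler('ZYX'))
manip.hold(.3);st();print(R.from_quat(manip.get_tcp_rot()).as_euler('ZYX'))
cv2.imwrite('pics/s5.png',manip.capture('side'))
```

```text
False
 t 13.68 p [0.5118 0.0763 0.0475] w 0.0854 F [0.3018 0.2359 0.3207]
grab t 14.36 p [0.5116 0.0762 0.0472] w 0.0104 F [-1.2068 -0.0091  5.2623]
[-0.1037  0.1944  0.0218]
-0.25 t 14.73 p [0.5118 0.0764 0.0472] w 0.0101 F [-0.5264  0.7287  4.8637]
[ 0.1381 -0.1362  0.0044] [ 0.2443 -0.0007  3.1416]
0.0 t 15.09 p [0.5118 0.0764 0.0472] w 0.0099 F [1.8412 1.0143 5.4293]
[ 0.1455 -0.1433 -0.0843] [-0.0062 -0.0008 -3.1414]
0.25 t 15.45 p [0.5118 0.0765 0.0472] w 0.01 F [0.3317 1.2806 5.7754]
[ 0.3834 -0.1639  0.0643] [-0.2554 -0.0007 -3.1411]
0.4 t 15.72 p [0.5118 0.0765 0.0472] w 0.0102 F [1.9624 1.891  5.0334]
[ 0.4387 -0.2531 -0.0385] [-0.4049 -0.0006 -3.141 ]
0.524 t 15.97 p [0.5118 0.0765 0.0472] w 0.0102 F [2.1257 3.3821 5.2272]
[ 0.4344 -0.2761 -0.0201] [-0.5288 -0.0006 -3.1409]
 t 16.27 p [0.5118 0.0765 0.0472] w 0.0102 F [0.8513 1.8887 6.2002]
[-0.5278 -0.0005 -3.1409]
```

Run:
```python
from h import *
c=[.5115,.0763];L=-.01
for th in(.25,0,-.25,-.524):
    manip.reach([*c,.047],q(L-th))
manip.hold(.3);st();print(R.from_quat(manip.get_tcp_rot()).as_euler('ZYX'))
manip.release();manip.move_l([*c,.13],max_speed=.12)
manip.reach([.35,-.2,.25],q(-.01));st()
t=manip.capture('top');s=manip.capture('side');cv2.imwrite('pics/t6.png',t);cv2.imwrite('pics/s6.png',s)
g=lambda im:(255*(im/255.)**.5).astype('uint8')
montage([[crop(g(t),290,180,45,55,9),crop(g(s),283,180,55,60,7)]],'pics/m6.png')
```

```text
t 18.09 p [0.5116 0.0763 0.0472] w 0.0099 F [-2.0714  0.0533  7.4274]
[ 0.5203 -0.0002  3.1414]
 t 20.94 p [ 0.3503 -0.1995  0.2495] w 0.0854 F [0.1193 0.1585 0.0471]
(499, 798, 3)
```

View pics/m6.png

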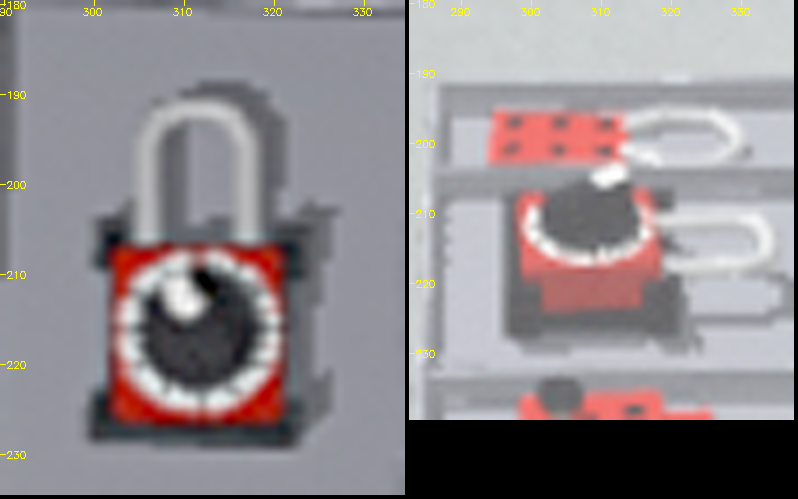

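Run:
```python
from h import *
y=.0775;x=.567
manip.reach([x,y,.12],q(.0))
print(manip.move_l([x,y,.013],max_speed=.1,force_limit=12));st()
manip.grab();manip.hold(.2);st('grab')
print(manip.move_l([x+.008,y,.013],max_speed=.02,force_limit=30));st()
print(manip.move_l([x+.02,y,.013],max_speed=.02,force_limit=25));st()
cv2.imwrite('pics/s7.png',manip.capture('side'))
```

```text
False
 t 23.66 p [0.5674 0.0775 0.0136] w 0.0855 F [-0.2517 -0.2283 -0.0753]
grab t 24.37 p [0.5672 0.0775 0.0132] w 0.0378 F [-0.4376 -0.5671  5.3392]
False
 t 24.92 p [0.5748 0.0776 0.013 ] w 0.0377 F [-3.1214  1.1506  5.0952]
True
 t 25.42 p [0.581  0.0776 0.0115] w 0.037 F [-6.3939  1.6096  9.0793]
```

Run:
```python
from h import *
print(manip.move_l([.587,.0775,.013],max_speed=.02,force_limit=25));st()
manip.hold(.2);st()
manip.release();st()
manip.move_l([manip.get_position()[0],.0775,.13],max_speed=.12)
manip.reach([.35,-.2,.25],q(-.01));st()
t=manip.capture('top');s=manip.capture('side');cv2.imwrite('pics/t8.png',t);cv2.imwrite('pics/s8.png',s)
g=lambda im:(255*(im/255.)**.5).astype('uint8')
montage([[crop(g(t),290,180,45,55,9),crop(g(s),283,180,55,60,7)]],'pics/m8.png')
```

```text
True
 t 25.73 p [0.5809 0.0776 0.011 ] w 0.0374 F [-8.3548  0.368   9.0288]
 t 25.93 p [0.5809 0.0776 0.0111] w 0.0378 F [-7.4527  0.7519  9.033 ]
 t 26.47 p [0.5814 0.0775 0.011 ] w 0.0855 F [0.4194 0.0555 0.4321]
 t 29.02 p [ 0.3505 -0.1997  0.2497] w 0.0853 F [0.3109 0.6351 0.1981]
(499, 798, 3)
```

View pics/m8.png

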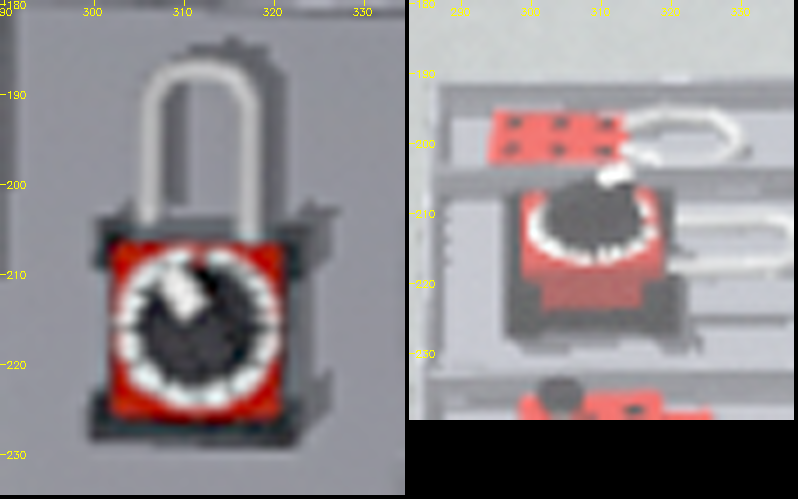

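Run:
```python
from h import *
x,y=.513,.0765
manip.reach([x,y,.12],q(0))
print(manip.move_l([x,y,.019],max_speed=.1,force_limit=12));st()
manip.grab();manip.hold(.2);st('grab')
manip.move_l([x,y,.17],max_speed=.06);st('up')
manip.reach([.43,-.24,.17],q(-.146));st('way')
manip.move_l([.43,-.301,.113],max_speed=.1)
manip.move_l([.4955,-.3106,.113],max_speed=.06);manip.hold(.3);st()
t=manip.capture('top');s=manip.capture('side');cv2.imwrite('pics/t9.png',t);cv2.imwrite('pics/s9.png',s)
montage([[crop(t,405,110,85,115,4),crop(s,270,230,150,130,3)]],'pics/m9.png')
```

```text
False
 t 31.59 p [0.5134 0.0765 0.0196] w 0.0854 F [ 0.1279 -0.4268 -0.1818]
grab t 32.22 p [0.5133 0.0765 0.0197] w 0.053 F [-3.3595  0.5091  7.569 ]
up t 34.88 p [0.5129 0.0765 0.1698] w 0.0526 F [ 0.7606 -0.7927 -2.9024]
way t 36.12 p [ 0.4304 -0.2393  0.17  ] w 0.0528 F [ 0.2065 -0.5542 -2.6139]
 t 38.66 p [ 0.4954 -0.3106  0.1131] w 0.053 F [ 0.0207  0.5226 -3.1469]
(464, 798, 3)
```

View pics/m9.png

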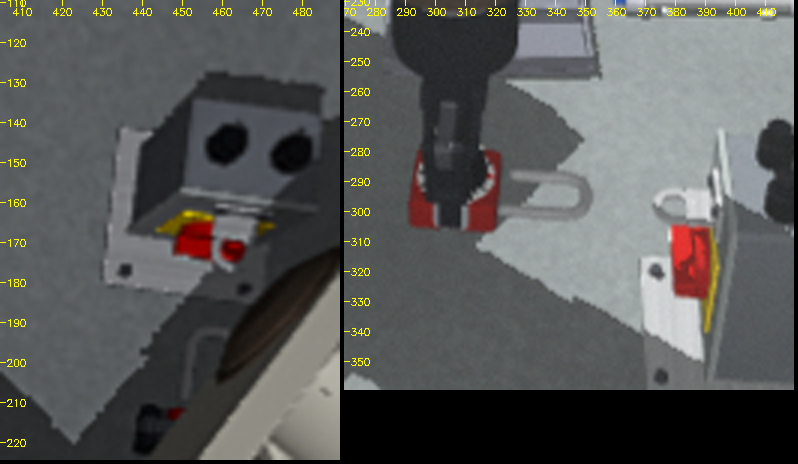

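Run:
```python
from h import *
print(unproj('top',(456,191.5),.12),abs(manip.get_qd()).max());manip.job_done();st()
```

```text
[ 0.5796 -0.314   0.12  ] 0.002003558228592923
the job is handed in; nothing more can be done
the job is handed in; nothing more can be done
```

I carried out every step and handed the job in at about 39 s on the robot's clock. No verdict is reported, so the evidence is my own checks:

- **Seating:** The lock touched down in the pocket at the expected height. The pictures showed it flat, dial up, with the shackle out through the open end.
- **Dial:** I gripped the bar, turned right to about +0.52 rad (one o'clock), then back left to about −0.53 rad. I took the right-hand position from the tool's angle and did not view it. A picture confirmed eleven o'clock. The lock had turned slightly in the pocket, by about 0.03 rad.
- **Shackle:** I drew it until it hit a stop. The bow moved about 13 mm in the picture while the case moved up to 1 mm, which fits fully open at 12 mm. The force reading just after each stop was only 6–8 N along the pull, below the 25 N trigger, so that check is weaker than the picture.
- **Final hold:** The lock is held by its case with the dial up, and the case centre is about 120 mm above the bench. The shackle points at the hasp tab with its bow about 57 mm from the hole, leaving roughly 40 mm to the tab. The arm was still, the wrist read about 3 N (the lock's weight), and there was no sign of contact.
- **Other objects:** I commanded no contact with anything else, and no unexpected contact force showed. I did not measure the other items' positions at the end.
- **Camera agreement:** The two cameras disagreed by 2–3 mm on positions, which is about their calibration error.

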